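Discard a spent vial into a lever-lidded shielded drop box

ROBOT

A 6-joint arm with a two-finger parallel gripper is mounted at the origin on a cart in front of the work surface, level with it; the furniture and walls round the work are solid. World frame = base frame: x ahead of the robot, y to its left, z up, the work surface at z = 0. Lengths are in mm, angles in rad, forces in N, time in s.
With the tool pointing down it reaches from about 275 to 750 mm from the base axis. Payload 10.2 kg.
Tool frame: the origin (TCP) lies at the very end of the fingers, on their centre line; the grasp point (between the pads) lies behind it (ctrl.grasp_offset is the z of the grasp point in the tool frame, in mm); z points along the fingers, y is the direction in which the jaws open and shut (so a half turn about z gives the same grasp; the last joint's range is limited). The gripper opens to 85 mm and grips with 20 to 120 N. Pads are 22 mm wide; open, the fingers measure 114 mm over their backs; the gripper's body (76 mm by 85 mm) begins 54 mm behind the grasp point. The pads swing forward as they close: fully open they stand 13 mm farther back than shut.
Start: joints at [1.119, 0.313, 1.498, -0, 1.331, -0.223], TCP at [119.087, 511.321, 197.094] pointing down, gripper open.
Joint ranges: [-2.94, 2.94], [-0.97, 2.17], [0.19, 2.56], [-1.23, 4.37], [0.02, 3.11], [-2.88, 2.88]. Speed limits (rad/s): [2.39, 2.39, 3.01, 3.14, 3.14, 3.14].

INTERFACE

Orientations are given as a unit quaternion [w, x, y, z].
In Python, from rig import ctrl, capture, job gives the robot as it stands. The module is installed in compiled form; this text tells all that it offers.
- The arm moves only by the tool move_arm, never from a script. Its argument "series" is a list of rows, each a list of 7 numbers: the turn, a rotation vector about the tool's x, y, z in rad, then the shift along the tool's x, y, z in cm, then the opening, from 0 (shut) to 1 (fully open). A call has 1 to 5 rows; each row is the pose to reach, as a shift and turn from the pose measured when the call began, along the tool's axes at that moment; what a row does not reach only later rows make up. A row lasts 1/12 s, in which the tool goes at most 41.7 mm and 7.16 degrees, less where a joint would pass 70% of its speed; a pose out of reach is approached as far as the arm can. A call with a gripper value outside its range is refused whole. The fingers move at their own pace and stop on an object; "grip_force" is the grip in N (left out, the last holds). Time passes only in rows, so rows that repeat a pose let the fingers close. It gives the time, the measured TCP pose, the force and the opening at its end, in the units of the state.
- ctrl.sense(): the state, without advancing time (a new reading comes with each control period).
- capture(name): name is "scene" or "top" or "wrist"; returns a dict with "frame" (384x512x3 uint8, red, green, blue), "mtx" (3x3 intrinsics, pixels), "dist" ([k1, k2, p1, p2, k3] as OpenCV has them; the pictures are not rectified), "R" (3x3) and "t" (3): a world point X has camera coordinates R X + t. Camera axes: x right, y down, z forward; pixel columns grow to the right and rows downward; lengths in mm; the calibration is good to about 2 mm. A picture is of the moment at which its call begins. There is no depth.
- job.finish_job(): hands the job in, once; it reports no verdict.
The state is a dict: "time_s": time; "joints": joint angles; "dq": joint speeds; "tau": joint torques, N m; "eef_pos": TCP position; "ee_rot": TCP orientation; "force": force on the tool from outside, world axes, zero at the start; "wrist_torque": the same for the moment, N m; "grip_width": opening from 0.0 (shut) to 1.0 (fully open).
Only numpy, scipy, OpenCV 4.12 (cv2) and the standard library are available. Lean on these libraries where they do the work, as an engineer would, in place of code of your own. Each camera call takes 0.05 s, during which the arm holds its last target.

TASK

Discard the spent amber vial in the shielded drop box, using only fingertips: press the long end of the lever down until the catch holds the heavy lid open by itself and let go, then push the vial along the loading deck until it falls into the well, and finally press the red release pad so that the lid falls shut over it. Push the vial, never pick it up; never touch the lid itself (the lever lifts it), and leave everything else on the bench where it is.

Things in the scene. Friction and masses are not known exactly. Their poses are not given: they have to be found in the camera images.
- drop_box: Lead-lined box on a pedestal, grey enamel, fixed on the bench. Origin: on the bench under the well's centre; z up, x along the box towards the lever's handle, y to the side where the lever lies. Well 84 (x) x 64 (y) mm inside, walls 16 mm, mouth at z 202, floor at z 110 mm. Lever stand at x 106, y 58, up to z 223; catch hook at x 236, y 35, up to z 197 mm.
- deck (a point): Middle of the loading deck's top, 202 mm above the bench, level with the well's mouth, at x -116 mm of drop_box; axes as drop_box. The deck is 84 mm wide, its open end at x -175; towards +x it runs on over the wall to the well's edge at x -42 mm. Two guides 8 mm high, 40 mm clear between them, run along it from x -168 to x -60.
- lid: Yellow lead lid, about 2 kg, 114 (x) x 96 (y) x 20 mm, top at z 223 mm; shut, its edge at x -58 bars the deck. Origin: on its hinge, x 62, z 215 mm of drop_box; axes as drop_box when shut. The deck-side edge swings up towards the lever. Tilt of its z axis: 0 shut, 1.3 rad held by the catch; it then stands over x 18 to 75, up to z 335 mm. Damped: shuts in about 1 s.
- lever: Steel bar 12 mm square on a pivot. Origin: on the pivot, x 106, y 58, z 212 mm of drop_box; x along the bar to the handle. Its short end lies under a pin on the lid's side. At rest the long end slopes up 0.28 rad; pressed down 0.62 rad the catch clicks over it (slope 0.34 down); its stop is 0.04 rad farther. Let go before the catch has it, it swings back up. Takes 9 to 17 N.
- lever_pad (a point): Centre of the top of the black rubber pad on the lever's long end, 72 mm along the bar by 34 mm across, 205 mm from the pivot. 275 mm above the bench at rest, 152 mm when held by the catch, 143 mm at the lever's stop. On the way down it moves less than 15 mm sideways, along the bar.
- release_pad (a point): Centre of the top of the red release pad (32 x 30 mm) of the sprung catch, 167 mm above the bench at x 236, y -12 mm of drop_box. Pressed straight down it sinks up to 20 mm with 2 to 6 N and frees the lever after about 10 mm; it springs back. The freed lever swings up 70 mm to its +y side, to 260 mm above the bench abreast of the pad.
- vial: The spent vial: amber glass with a white screw cap, 28 mm diameter, 61 mm tall, 45 g, standing upright on the loading deck between the guides with its front 37 to 55 mm short of the shut lid. Origin: centre of its underside. Pushed low, it slides without tipping.
- beaker: Bystander: plastic beaker, 55 mm diameter, 70 mm tall. Origin: centre of its underside.
- brass_weight: Bystander: knobbed brass weight, 32 mm diameter, 42 mm tall. Origin: centre of its underside.
- tweezers: Bystander: steel tweezers lying flat, 124 mm long along their y axis. Origin: centre of the underside.
- slide_box: Bystander: flat box, 60 x 152 x 26 mm. Origin: centre of its underside.
- marker_blue: Bystander: white felt marker with blue cap, 140 mm long along its y axis. Origin: centre of its underside.
- petri_dish: Bystander: clear petri dish, 87 mm diameter, 13 mm tall. Origin: centre of its underside.

How it is judged:
By the outcome, as a careful person would: the job done as asked, in the order asked, and still so for the second after the job is handed in, with the robot touching nothing.
It also fails if it takes over 70 s, if anything falls off the work surface, if the arm or the gripper's body presses on something with over 40 N, if the wrist force passes 120 N, or if a joint passes its speed limit or range.

## Working session

There is one attempt and no reset: what is moved stays moved. The work goes in short steps, Python scripts to look and compute and a tool call to move; the robot and the scene stay as the last step left them, time stands still between calls to the robot, and variables do not carry over. Pictures are saved under pics/ and viewed, and the job is handed in when it is done.

Besides the shell and the picture viewer there is one more tool, called after "Request:" by a JSON object that holds its "op" and its "data", one argument or row to a line. move_arm: Moves the arm, as the interface text tells. Its arguments: {"type":"object","properties":{"series":{"type":"array","items":{"type":"array","items":{"type":"number"}}},"grip_force":{"type":"number"}},"required":["series"]}

```bash
mkdir -p pics; python3 - <<'E'
from rig import ctrl,capture
import cv2,numpy as np
s=ctrl.sense();print({k:np.round(v,3).tolist() for k,v in s.items()},ctrl.grasp_offset)
for n in ["scene","top","wrist"]:
    c=capture(n);cv2.imwrite(f"pics/{n}0.png",c["frame"][:,:,::-1]);np.savez(f"{n}0.npz",**c)
    print(n,np.round(c["mtx"],1).tolist(),np.round(c["dist"],3),np.round(-c["R"].T@c["t"]),np.round(c["R"],3).tolist())
E
```

```text
{'time_s': 0.0, 'joints': [1.119, 0.313, 1.498, 0.0, 1.331, -0.223], 'dq': [-0.0, -0.001, -0.001, 0.0, -0.001, 0.001], 'tau': [0.002, -41.227, -25.974, -0.0, 0.004, 0.0], 'eef_pos': [118.923, 511.034, 196.515], 'ee_rot': [-0.0, 0.114, 0.993, -0.001], 'force': [0.616, -0.028, 0.993], 'wrist_torque': [0.015, -0.008, 0.033], 'grip_width': 1.0} -18.700000000000003
scene [[385.4, 0.0, 258.8], [0.0, 385.4, 192.7], [0.0, 0.0, 1.0]] [-0.024  0.     0.     0.     0.   ] [209. 626. 955.] [[-0.78, -0.626, -0.021], [-0.469, 0.606, -0.643], [0.415, -0.491, -0.766]]
top [[402.0, 0.0, 258.0], [0.0, 402.0, 189.9], [0.0, 0.0, 1.0]] [0.037 0.    0.    0.    0.   ] [ 453.   99. 1209.] [[0.002, -0.999, -0.038], [-0.985, 0.005, -0.17], [0.17, 0.037, -0.985]]
wrist [[276.7, 0.0, 253.2], [0.0, 276.7, 191.6], [0.0, 0.0, 1.0]] [-0.025  0.     0.     0.     0.   ] [ 42. 530. 374.] [[0.227, 0.974, -0.002], [0.925, -0.215, 0.313], [0.304, -0.072, -0.95]]
```

View pics/scene0.png

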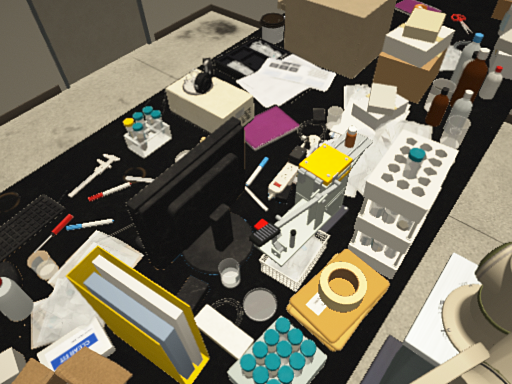

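View pics/top0.png

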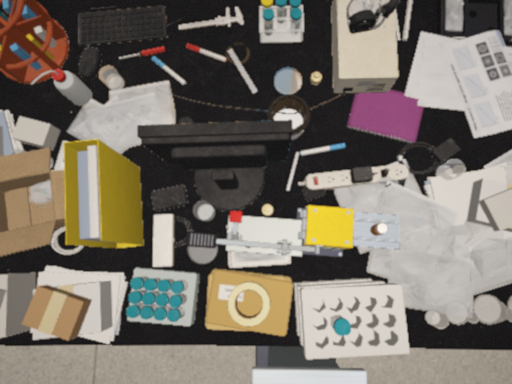

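View pics/wrist0.png

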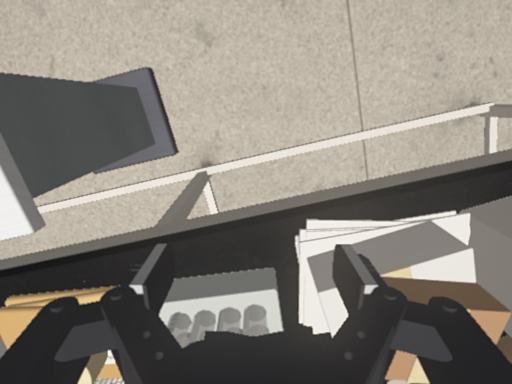

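```bash
python3 - <<'E'
import cv2
a=cv2.imread('pics/top0.png')[170:290,180:420];cv2.imwrite('pics/topz.png',cv2.resize(a,None,fx=3.3,fy=3.3,interpolation=cv2.INTER_CUBIC))
a=cv2.imread('pics/scene0.png')[110:310,220:390];cv2.imwrite('pics/scz.png',cv2.resize(a,None,fx=3,fy=3,interpolation=cv2.INTER_CUBIC))
E
```

```text
(no output)
```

View pics/topz.png

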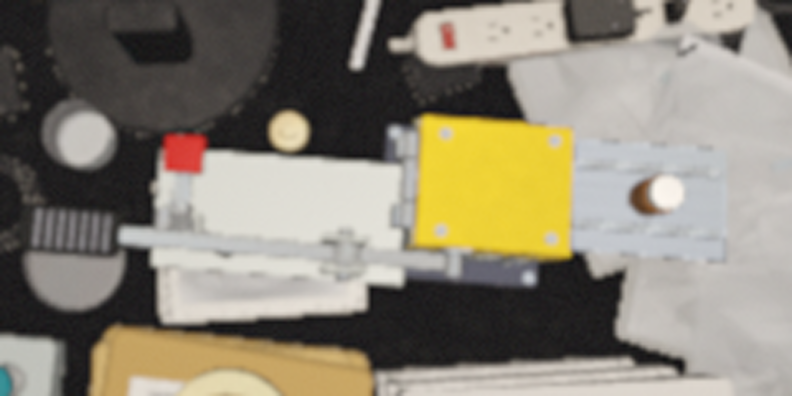

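View pics/scz.png

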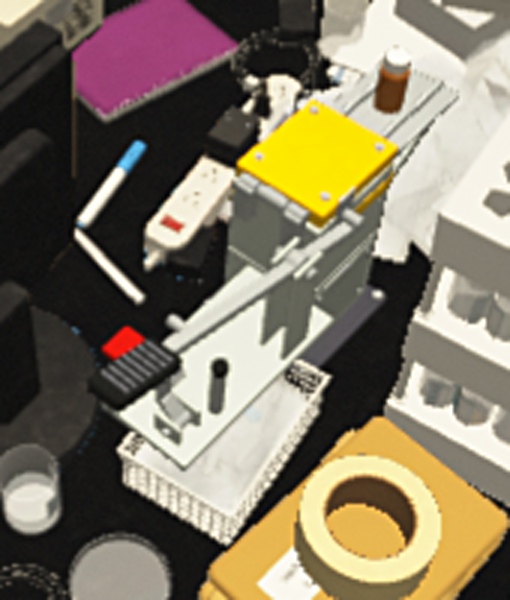

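```bash
cat > h.py <<'E'
import cv2,numpy as np
def load(n): return dict(np.load(n))
def ray(c,uv):
    p=cv2.undistortPoints(np.array([[uv]],float),c['mtx'],c['dist'])[0,0]
    o=-c['R'].T@c['t']; return o,c['R'].T@np.array([p[0],p[1],1])
def onz(c,uv,z):
    o,d=ray(c,uv); return o+d*(z-o[2])/d[2]
def two(c1,u1,c2,u2):
    o1,d1=ray(c1,u1);o2,d2=ray(c2,u2)
    s=np.linalg.lstsq(np.c_[d1,-d2],o2-o1,rcond=None)[0]
    a=o1+s[0]*d1;b=o2+s[1]*d2
    return (a+b)/2,np.linalg.norm(a-b)
def proj(c,X):
    return cv2.projectPoints(np.array(X,float).reshape(-1,3),cv2.Rodrigues(c['R'])[0],c['t'],c['mtx'],c['dist'])[0][:,0]
E
python3 - <<'E'
from h import *
for n,box in [('top',(180,170,420,290)),('scene',(220,110,390,310))]:
    c=load(n+'0.npz');hsv=cv2.cvtColor(c['frame'],cv2.COLOR_RGB2HSV)
    roi=np.zeros(hsv.shape[:2],np.uint8);x0,y0,x1,y1=box;roi[y0:y1,x0:x1]=255
    for nm,lo,hi in [('yellow',(22,150,150),(32,255,255)),('red',(0,180,150),(6,255,255)),('amber',(5,100,40),(16,255,170))]:
        m=cv2.inRange(hsv,lo,hi)&roi
        k,l,st,ce=cv2.connectedComponentsWithStats(m)
        for i in range(1,k):
            if st[i,4]>15:
                pts=np.argwhere(l==i)[:,::-1].astype(np.float32)
                print(n,nm,st[i],ce[i].round(1),np.round(cv2.boxPoints(cv2.minAreaRect(pts))).tolist())
                if nm!='amber':
                    z=223 if nm=='yellow' else 167
                    print('  z',onz(c,ce[i],z).round(1),[onz(c,p,z)[:2].round(1).tolist() for p in cv2.boxPoints(cv2.minAreaRect(pts))])
E
```

```text
top yellow [ 306  205   47   43 1727] [329.2 226.1] [[305.0, 246.0], [307.0, 205.0], [354.0, 207.0], [352.0, 247.0]]
  z [532.6 -37.1 223. ] [[485.7, 21.2], [585.3, 15.2], [580.2, -97.8], [481.3, -89.8]]
top red [230 211  12  10 100] [235.2 215.3] [[230.0, 211.0], [241.0, 211.0], [241.0, 220.0], [230.0, 220.0]]
  z [565.6 197.8 167. ] [[576.8, 211.6], [576.7, 182.8], [553.2, 182.6], [553.2, 211.3]]
top amber [372 225   7   9  33] [374.3 229.9] [[370.0, 227.0], [375.0, 225.0], [378.0, 233.0], [373.0, 235.0]]
scene yellow [ 299  144   53   39 1063] [325.5 162.1] [[299.0, 165.0], [317.0, 136.0], [352.0, 158.0], [334.0, 187.0]]
  z [531.6 -34.4 223. ] [[582.5, 16.8], [606.6, -105.9], [483.2, -89.0], [468.0, 26.4]]
scene red [254 219  14  11  79] [260.6 223.7] [[254.0, 226.0], [263.0, 218.0], [268.0, 223.0], [259.0, 231.0]]
  z [568.3 196.3 167. ] [[577.1, 211.8], [576.6, 178.3], [557.1, 182.7], [557.8, 215.9]]
scene amber [345 132  11  16 124] [349.8 140. ] [[344.0, 146.0], [347.0, 131.0], [356.0, 133.0], [352.0, 148.0]]
scene amber [328 269  31  23 295] [344.8 276.5] [[327.0, 281.0], [333.0, 265.0], [362.0, 275.0], [356.0, 291.0]]
```

```bash
python3 - <<'E'
from h import *
t=load('top0.npz');s=load('scene0.npz')
print('pad',onz(t,(201.8,239.4),275), 'cap',onz(t,(381.8,228.8),263),onz(s,(352.3,127.7),263),two(t,(381.8,228.8),s,(352.3,127.7)))
for yaw in (84.5,85.,85.5):
    a=np.radians(yaw);ex=np.array([np.cos(a),np.sin(a)]);ey=np.array([-ex[1],ex[0]]);
    O=(np.array([532.3,-36.5])+ex+np.array([566,197.5])-236*ex+12*ey)/2
    f=lambda x,y:(O+x*ex+y*ey).round(1)
    print(yaw,O,'lid',f(-1,0),'red',f(236,-12),'pad',f(303,58),'deck',f(-116,0))
    for n,X in [('padT',(*f(303,58),275)),('handle',(*f(340,58),285)),('deckend',(*f(-175,42),202)),('deckend2',(*f(-175,-42),202)),('beaker',(0,0,0))]: print(n,proj(t,X).round(1),proj(s,X).round(1))
    print('vial box',[((np.array(p)-O)@ex,(np.array(p)-O)@ey) for p in [onz(t,(381.8,228.8),263)[:2],onz(s,(352.3,127.7),263)[:2]]])
E
```

```text
pad [497.95287728 264.59686062 275.        ] cap [ 523.20089152 -151.98779229  263.        ] [ 526.79220041 -153.77966521  263.        ] (array([ 524.1063036 , -150.55997903,  266.37103241]), np.float64(2.5434787383164705))
84.5 [531.91574689 -35.88397879] lid [531.8 -36.9] red [566.5 197.9] pad [503.2 271.3] deck [ 520.8 -151.3]
padT [[199.  237.1]] [[261.7 232.4]]
handle [[182.3 235.3]] [[249.1 240.5]]
deckend [[398.9 251.3]] [[374.5 142.2]]
deckend2 [[400.1 217. ]] [[350.3 128.9]]
beaker [[310.7 428.9]] [[488.3 325.7]]
vial box [(np.float64(-116.4045764453052), np.float64(-2.4533234766376992)), (np.float64(-117.84398822767619), np.float64(-6.199842096498584))]
85.0 [532.93203204 -36.02994257] lid [532.8 -37. ] red [565.5 198. ] pad [501.6 270.9] deck [ 522.8 -151.6]
padT [[199.1 237.8]] [[262.4 232.7]]
handle [[182.5 236.2]] [[250.  240.9]]
deckend [[399.1 250.2]] [[373.8 141.7]]
deckend2 [[400.  215.9]] [[349.5 128.6]]
beaker [[310.7 428.9]] [[488.3 325.7]]
vial box [(np.float64(-116.36471987717547), np.float64(-0.4122819336299736)), (np.float64(-117.83677097888793), np.float64(-4.146096819526151))]
85.5 [533.94955225 -36.16703214] lid [533.9 -37.2] red [564.4 198.2] pad [499.9 270.4] deck [ 524.8 -151.8]
padT [[199.3 238.6]] [[263.2 232.9]]
handle [[182.6 237.1]] [[250.9 241.3]]
deckend [[399.2 249.2]] [[373.2 141.2]]
deckend2 [[399.9 214.9]] [[348.7 128.2]]
beaker [[310.7 428.9]] [[488.3 325.7]]
vial box [(np.float64(-116.30705360518303), np.float64(1.6283340830131443)), (np.float64(-117.81163192384629), np.float64(-2.092492724458713))]
```

Request:
{"op": "move_arm", "data": {
  "series": [
    [0,0,-0.07,0,0,-4,0],
    [0,0,-0.145,0,0,-8,0],
    [0,0,-0.145,0,0,-12,0],
    [0,0,-0.145,0,0,-12.5,0],
    [0,0,-0.145,0,0,-12.5,0]
  ],
  "grip_force": 20
}}

```text
time_s: 0.57
eef_pos: [119.3, 511.9, 323.8]
ee_rot: [0.001, 0.042, 0.999, 0.002]
force: [-0.9, -0.5, -1.1]
grip_width: 0.299
```

```bash
cat >> h.py <<'E'
a=np.radians(85.3);ex=np.array([np.cos(a),np.sin(a)]);ey=np.array([-ex[1],ex[0]]);O=np.array([533.5,-36.1])
def tobox(p):
    d=np.array(p[:2])-O; return np.array([d@ex,d@ey,p[2]]).round(1)
def state():
    from rig import ctrl
    from scipy.spatial.transform import Rotation as Rn
    s=ctrl.sense();q=s['ee_rot'];M=Rn.from_quat([q[1],q[2],q[3],q[0]]).as_matrix()
    print('t',round(s['time_s'],2),'box',tobox(s['eef_pos']),'F',np.round(s['force'],1),'g',s['grip_width'],'yaw_x',np.degrees(np.arctan2(M[1,0],M[0,0])).round(2),'z',M[:,2].round(3))
    return s,M
def go(x,y,z):
    s,M=state(); P=np.r_[O+x*ex+y*ey,z]
    print('shift cm',(M.T@(P-s['eef_pos'])/10).round(2))
E
python3 -c "
from h import *
go(303,58,310)"
```

```text
t 0.57 box [512.2 457.7 323.8] F [-0.9 -0.5 -1.1] g 0.2990089624996549 yaw_x 175.19 z [ 0.002  0.003 -1.   ]
shift cm [-40.01 -20.85   1.36]
```

Request:
{"op": "move_arm", "data": {
  "series": [
    [0,0,0,-3,-2,0,0],
    [0,0,0,-6,-4,0,0],
    [0,0,0,-9.5,-6,0,0],
    [0,0,0,-13,-8,0,0],
    [0,0,0,-16,-10,0,0]
  ]
}}

```text
time_s: 0.98
eef_pos: [271.5, 397.1, 321.7]
ee_rot: [-0.0, 0.042, 0.999, 0.001]
force: [0.5, 1.3, -0.1]
grip_width: 0.002
```

Request:
{"op": "move_arm", "data": {
  "series": [
    [0,0,0,-3,-1.5,0,0],
    [0,0,0,-6,-3,0,0],
    [0,0,0,-9.5,-4.5,0,0],
    [0,0,0,-13,-6,0,0],
    [0,0,0,-16,-7.5,0,0]
  ]
}}

```text
time_s: 1.4
eef_pos: [426.1, 307.3, 319.3]
ee_rot: [-0.002, 0.043, 0.999, -0.0]
force: [-0.6, -0.1, -0.6]
grip_width: -0.004
```

```bash
python3 -c "
from h import *
go(303,58,300)"
```

```text
t 1.4 box [333.4 135.2 319.3] F [-0.6 -0.1 -0.6] g -0.003848555189519884 yaw_x 175.12 z [-0.004 -0.    -1.   ]
shift cm [-7.74 -3.02  1.91]
```

Request:
{"op": "move_arm", "data": {
  "series": [
    [0,0,0,-3,-1.5,0,0],
    [0,0,0,-6,-3,0.5,0],
    [0,0,0,-7.7,-3,1,0],
    [0,0,0,-7.7,-3,1.3,0],
    [0,0,0,-7.7,-3,1.3,0]
  ]
}}

```text
time_s: 1.82
eef_pos: [499.9, 270.4, 303.2]
ee_rot: [-0.004, 0.043, 0.999, -0.001]
force: [-0.4, 0.1, 0.1]
grip_width: -0.001
```

```bash
python3 - <<'E'
from h import *
from rig import capture
state()
for n in ['top','scene','wrist']:
    c=capture(n);f=c['frame'][:,:,::-1]
    b={'top':(170,290,150,390),'scene':(130,310,200,380),'wrist':(0,384,0,512)}[n]
    k=1 if n=='wrist' else 3
    cv2.imwrite(f'pics/{n}1.png',cv2.resize(f[b[0]:b[1],b[2]:b[3]],None,fx=k,fy=k,interpolation=cv2.INTER_CUBIC))
E
```

```text
t 1.82 box [302.7  58.6 303.2] F [-0.4  0.1  0.1] g -0.001003465900193823 yaw_x 175.05 z [-0.008 -0.002 -1.   ]
```

View pics/scene1.png

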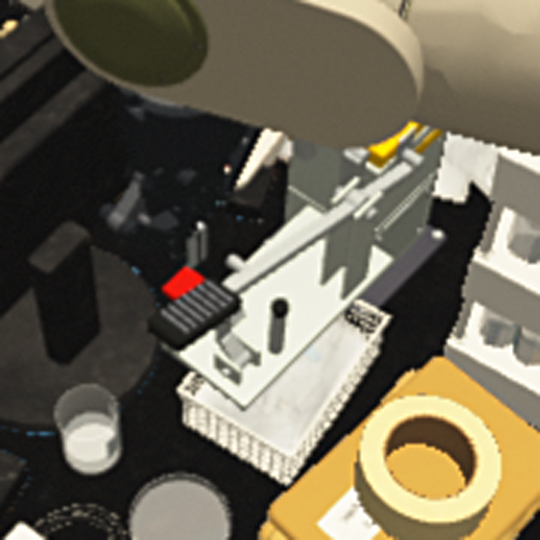

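View pics/wrist1.png

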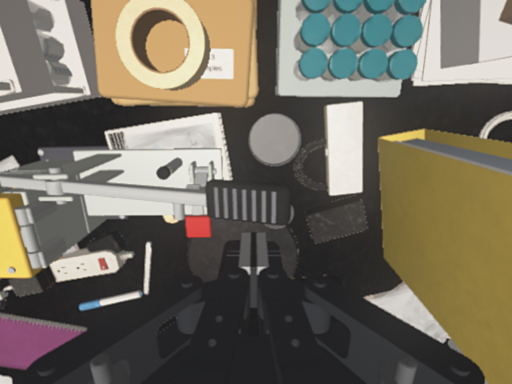

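```bash
python3 - <<'E'
from h import *
from rig import capture
w=capture('wrist');s=load('scene0.npz')
P=lambda x,y,z:np.r_[O+x*ex+y*ey,z]
for n,X in [('tcp',P(302.7,58.6,303)),('pad',P(303,58,275)),('red',P(236,-12,167)),('vial',P(-117,-1,263))]: print(n,proj(w,X).round(0),(3*(proj(s,X)-[200,130])).round(0))
print(onz(w,(247,202),275),tobox(onz(w,(247,202),275)),tobox(onz(w,(199,227),167)))
E
```

```text
tcp [[252. 219.]] [[189. 286.]]
pad [[252. 206.]] [[189. 309.]]
red [[199. 227.]] [[184. 285.]]
vial [[-173.  257.]] [[458.  -5.]]
[496.98010466 266.7482783  275.        ] [298.8  61.2 275. ] [235.4 -11.8 167. ]
```

Request:
{"op": "move_arm", "data": {
  "series": [
    [0,0,0,0.2,-0.2,1.5,0],
    [0,0,0,0.2,-0.2,2.5,0],
    [0,0,0,0.2,-0.2,3,0],
    [0,0,0,0.2,-0.2,3.5,0],
    [0,0,0,0.2,-0.2,4,0]
  ]
}}

```text
time_s: 2.43
eef_pos: [497.0, 269.8, 266.3]
ee_rot: [-0.001, 0.042, 0.999, -0.0]
force: [0.9, 0.9, 0.3]
grip_width: 0.001
```

```bash
python3 - <<'E'
from h import *
from rig import capture
state()
w=capture('wrist');cv2.imwrite('pics/w2.png',w['frame'][:,:,::-1])
E
```

```text
t 2.43 box [301.9  61.4 266.3] F [0.9 0.9 0.3] g 0.000610767657406478 yaw_x 175.2 z [-0.003  0.    -1.   ]
```

View pics/w2.png

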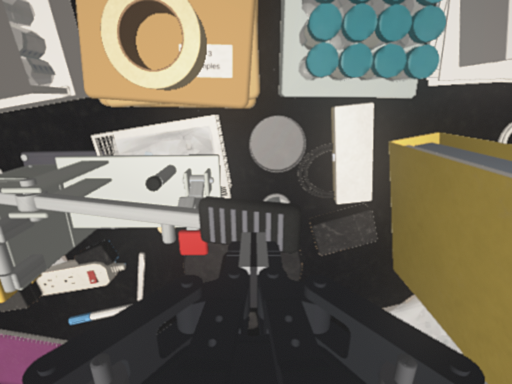

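Request:
{"op": "move_arm", "data": {
  "series": [
    [0,0,0,0,0,0.5,0],
    [0,0,0,0,0,1.0,0],
    [0,0,0,0,0,1.5,0]
  ]
}}

```text
time_s: 2.73
eef_pos: [496.8, 269.6, 249.8]
ee_rot: [-0.002, 0.042, 0.999, -0.0]
force: [0.1, -0.9, 1.1]
grip_width: 0.001
```

```bash
python3 - <<'E'
from h import *
from rig import capture
state()
for n in ['wrist','scene']:
    w=capture(n);f=w['frame'][:,:,::-1]
    if n=='scene': f=cv2.resize(f[130:310,200:380],None,fx=3,fy=3)
    cv2.imwrite(f'pics/{n}3.png',f)
E
```

```text
t 2.73 box [301.7  61.7 249.8] F [ 0.1 -0.9  1.1] g 0.0011612548436417181 yaw_x 175.2 z [-0.004 -0.    -1.   ]
```

View pics/wrist3.png

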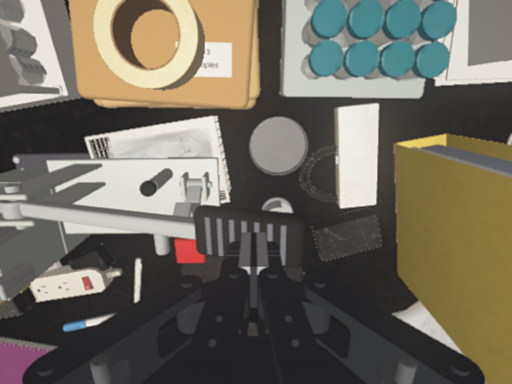

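View pics/scene3.png

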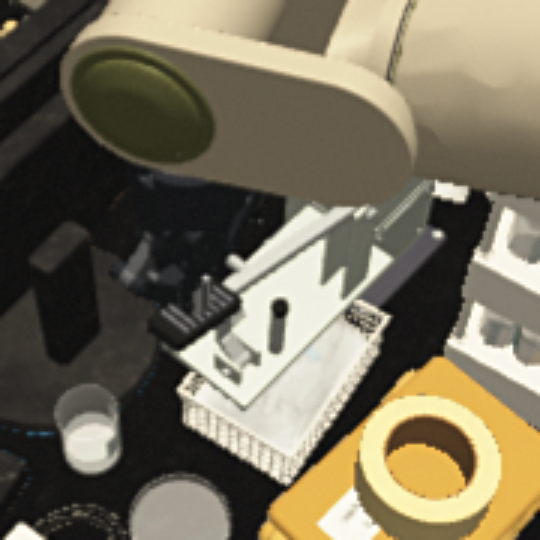

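```bash
python3 - <<'E'
from h import *
from rig import capture
w=capture('wrist');s=load('scene0.npz')
p,e=two(w,(253,234),s,(270,236));print(p,e,tobox(p),proj(w,[496.8,269.6,249.8]),proj(s,[496.8,269.6,249.8]))
f=w['frame'][:,:,::-1];cv2.imwrite('pics/w3z.png',cv2.resize(f[190:290,180:330],None,fx=5,fy=5,interpolation=cv2.INTER_CUBIC))
E
```

```text
[484.51461565 271.12766637 285.01622348] 9.04009578602951 [302.2  74.  285. ] [[253.06667639 220.62662574]] [[264.68532273 239.95507026]]
```

View pics/w3z.png

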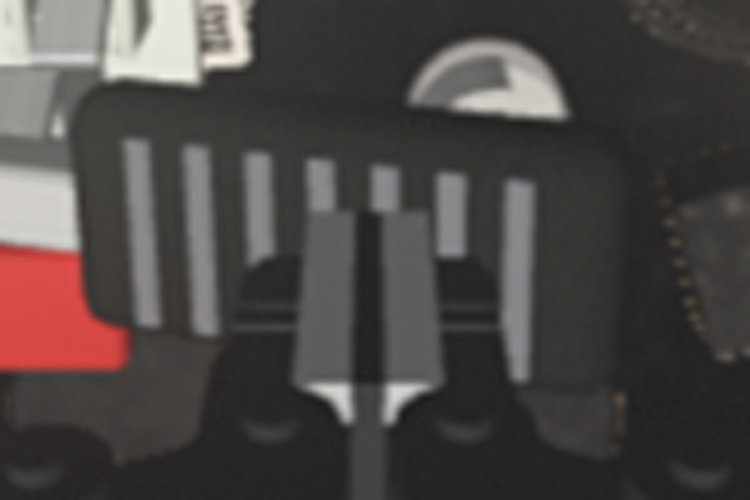

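Request:
{"op": "move_arm", "data": {
  "series": [
    [0,0,0,0,0,0.5,0],
    [0,0,0,0,0,1.0,0],
    [0,0,0,0,0,1.0,0]
  ]
}}

```text
time_s: 3.13
eef_pos: [497.1, 270.2, 240.7]
ee_rot: [-0.001, 0.042, 0.999, 0.001]
force: [-1.6, 0.4, 12.5]
grip_width: 0.002
```

```bash
python3 - <<'E'
from h import *
from rig import capture
state()
for n,b in [('wrist',(180,280,180,330)),('scene',(190,270,220,320))]:
    w=capture(n);f=w['frame'][:,:,::-1]
    cv2.imwrite(f'pics/{n}4.png',cv2.resize(f[b[0]:b[1],b[2]:b[3]],None,fx=5,fy=5,interpolation=cv2.INTER_CUBIC))
E
```

```text
t 3.13 box [302.2  61.4 240.7] F [-1.6  0.4 12.5] g 0.0015224815755892824 yaw_x 175.21 z [-0.002  0.001 -1.   ]
```

View pics/wrist4.png

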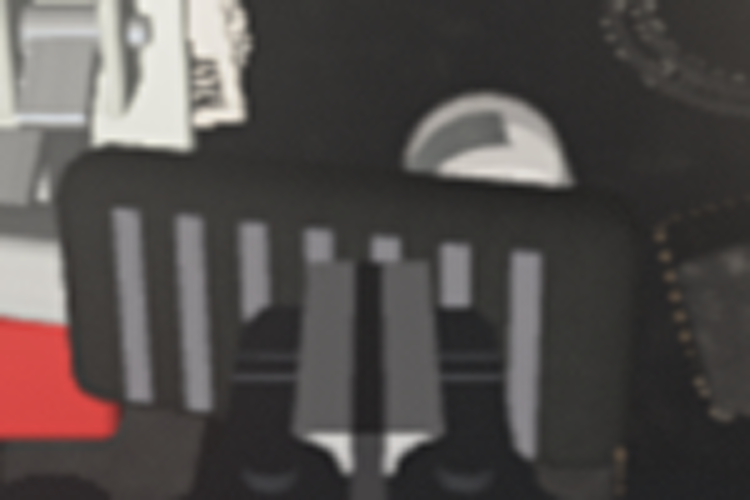

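View pics/scene4.png

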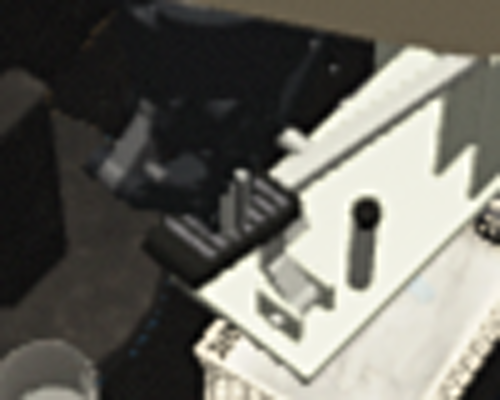

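Request:
{"op": "move_arm", "data": {
  "series": [
    [0,0,0,0,0,1,0],
    [0,0,0,0,0,2,0],
    [0,0,0,0,0,3,0],
    [0,0,0,0,0.1,4,0],
    [0,0,0,0,0.2,5,0]
  ]
}}

```text
time_s: 3.65
eef_pos: [498.9, 274.9, 195.0]
ee_rot: [0.003, 0.041, 0.999, 0.004]
force: [0.3, 11.4, 19.4]
grip_width: 0.002
```

```bash
python3 - <<'E'
from h import *
from rig import capture
state()
w=capture('wrist');f=w['frame'][:,:,::-1]
cv2.imwrite('pics/w5.png',f)
E
```

```text
t 3.65 box [307.1  60.  195. ] F [ 0.3 11.4 19.4] g 0.002415354003668649 yaw_x 175.24 z [ 0.007  0.008 -1.   ]
```

View pics/w5.png

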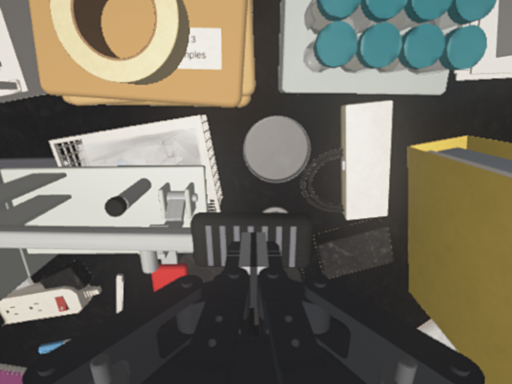

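Request:
{"op": "move_arm", "data": {
  "series": [
    [0,0,0,0,0.1,1,0],
    [0,0,0,0,0.1,2,0],
    [0,0,0,0,0,3,0],
    [0,0,0,0,0,4,0],
    [0,0,0,0,-0.2,5,0]
  ]
}}

```text
time_s: 4.12
eef_pos: [499.0, 272.9, 144.6]
ee_rot: [0.004, 0.041, 0.999, 0.004]
force: [-4.9, 0.0, 18.8]
grip_width: -0.001
```

```bash
python3 - <<'E'
from h import *
from rig import capture
state()
w=capture('wrist');f=w['frame'][:,:,::-1]
cv2.imwrite('pics/w6.png',f)
E
```

```text
t 4.12 box [305.2  59.7 144.6] F [-4.9  0.  18.8] g -0.0008077171449524927 yaw_x 175.26 z [ 0.008  0.007 -1.   ]
```

View pics/w6.png

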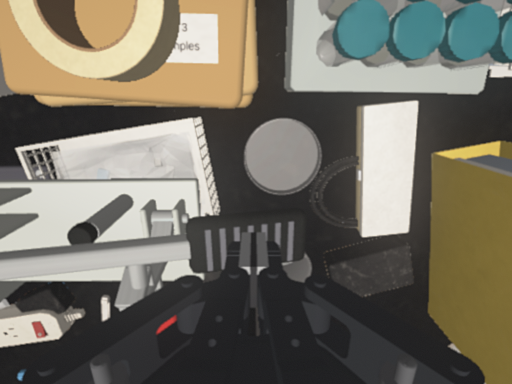

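Request:
{"op": "move_arm", "data": {
  "series": [
    [0,0,0,0,-0.1,0.8,0],
    [0,0,0,0,-0.2,1.5,0],
    [0,0,0,0,-0.3,2.2,0],
    [0,0,0,0,-0.3,2.6,0],
    [0,0,0,0,-0.3,2.6,0]
  ]
}}

```text
time_s: 4.58
eef_pos: [499.1, 269.3, 116.7]
ee_rot: [0.004, 0.041, 0.999, 0.003]
force: [2.1, -1.6, 5.0]
grip_width: 0.001
```

```bash
python3 - <<'E'
from h import *
from rig import capture
state()
for n,b,k in [('wrist',(0,384,0,512),1),('scene',(130,310,200,400),3)]:
    f=capture(n)['frame'][:,:,::-1]
    cv2.imwrite(f'pics/{n}7.png',cv2.resize(f[b[0]:b[1],b[2]:b[3]],None,fx=k,fy=k))
E
```

```text
t 4.58 box [301.6  59.3 116.7] F [ 2.1 -1.6  5. ] g 0.0008104882163531008 yaw_x 175.24 z [ 0.008  0.006 -1.   ]
```

View pics/wrist7.png

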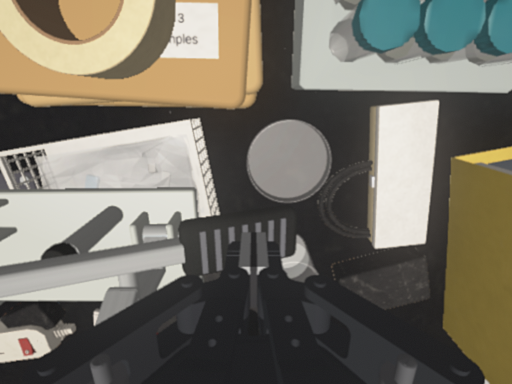

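View pics/scene7.png

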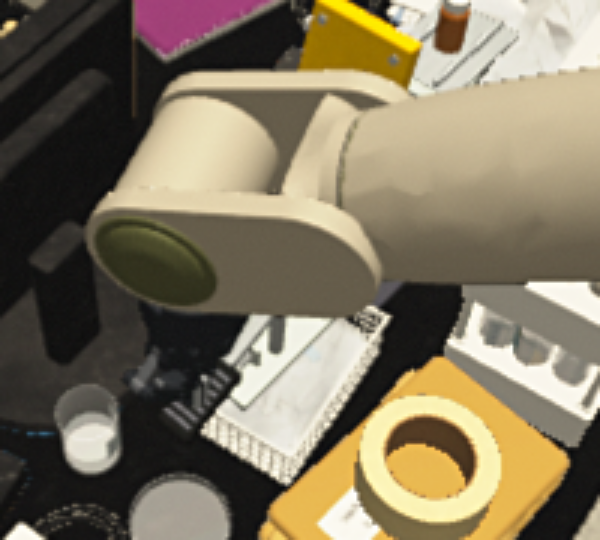

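Request:
{"op": "move_arm", "data": {
  "series": [
    [0,0,0,0,-0.1,0.4,0],
    [0,0,0,0,-0.1,0.7,0],
    [0,0,0,0,-0.1,0.7,0]
  ]
}}

```text
time_s: 4.93
eef_pos: [499.2, 268.4, 109.9]
ee_rot: [0.004, 0.041, 0.999, 0.003]
force: [0.4, -1.5, 4.7]
grip_width: 0.001
```

Request:
{"op": "move_arm", "data": {
  "series": [
    [0,0,0,0,0,-0.7,0],
    [0,0,0,0,0,-1.4,0],
    [0,0,0,0,0,-2.0,0],
    [0,0,0,0,0,-3.0,0]
  ]
}}

```text
time_s: 5.27
eef_pos: [498.6, 268.2, 140.1]
ee_rot: [0.003, 0.041, 0.999, 0.003]
force: [0.0, 0.2, -0.5]
grip_width: 0.002
```

```bash
python3 - <<'E'
from h import *
from rig import capture
state()
for n,b,k in [('wrist',(0,384,0,512),1),('top',(170,290,150,420),2.9)]:
    f=capture(n)['frame'][:,:,::-1]
    cv2.imwrite(f'pics/{n}8.png',cv2.resize(f[b[0]:b[1],b[2]:b[3]],None,fx=k,fy=k))
E
```

```text
t 5.27 box [300.4  59.7 140.1] F [ 0.   0.2 -0.5] g 0.002288170392492199 yaw_x 175.25 z [ 0.007  0.006 -1.   ]
```

View pics/wrist8.png

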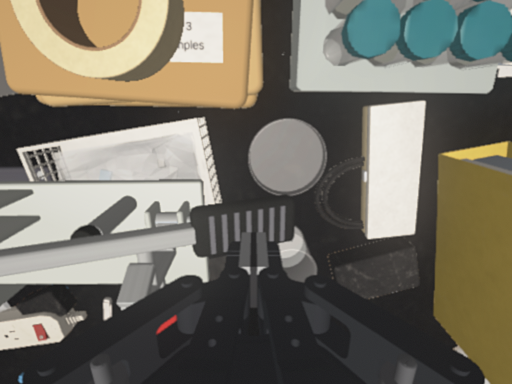

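View pics/top8.png

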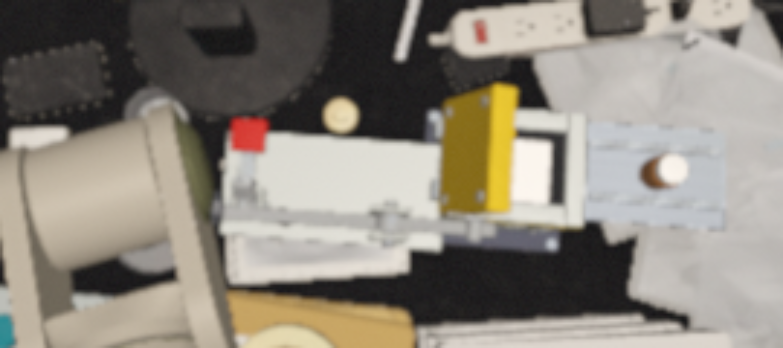

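Request:
{"op": "move_arm", "data": {
  "series": [
    [0,0,0,0,0,-4,0],
    [0,0,0,0,0,-8,0],
    [0,0,0,0,0,-12,0],
    [0,0,0,0,0,-16,0],
    [0,0,0,0,0,-20,0]
  ]
}}

```text
time_s: 5.78
eef_pos: [496.9, 267.0, 343.9]
ee_rot: [0.006, 0.041, 0.999, 0.004]
force: [-0.2, 0.7, 0.5]
grip_width: -0.002
```

Request:
{"op": "move_arm", "data": {
  "series": [
    [0,0,0,1,-3,-3,0],
    [0,0,0,2,-7,-5,0],
    [0,0,0,3,-11,-6,0],
    [0,0,0,4,-15,-6,0],
    [0,0,0,4,-19,-6,0]
  ]
}}

```text
time_s: 6.2
eef_pos: [439.8, 85.1, 403.1]
ee_rot: [0.007, 0.041, 0.999, 0.004]
force: [1.1, 0.8, 0.5]
grip_width: 0.003
```

Request:
{"op": "move_arm", "data": {
  "series": [
    [0,0,0,0,-4,0,0],
    [0,0,0,0,-8,0,0],
    [0,0,0,0,-12,0,0],
    [0,0,0,0,-16,0,0],
    [0,0,0,0,-20,0,0]
  ]
}}

```text
time_s: 6.62
eef_pos: [422.8, -116.0, 401.6]
ee_rot: [0.007, 0.041, 0.999, 0.004]
force: [0.9, 0.1, -0.2]
grip_width: 0.002
```

```bash
python3 - <<'E'
from h import *
go(-170,0,330)
E
```

```text
t 6.62 box [-88.7 103.8 401.6] F [ 0.9  0.1 -0.2] g 0.0019962276787506114 yaw_x 175.34 z [ 0.014  0.007 -1.   ]
shift cm [-10.27  -8.2    7.23]
```

Request:
{"op": "move_arm", "data": {
  "series": [
    [0,0,0,-2,-4,0,0],
    [0,0,0,-5,-8,0,0],
    [0,0,0,-8,-8.2,2,0],
    [0,0,0,-10.2,-8.2,4,0],
    [0,0,0,-10.2,-8.2,6,0]
  ]
}}

```text
time_s: 7.03
eef_pos: [521.1, -206.7, 338.8]
ee_rot: [0.006, 0.041, 0.999, 0.005]
force: [-0.8, 1.5, -0.6]
grip_width: -0.002
```

```bash
python3 - <<'E'
from h import *
from rig import capture
state()
for n,b,k in [('wrist',(0,384,0,512),1),('scene',(20,220,250,450),3)]:
    c=capture(n);f=c['frame'][:,:,::-1]
    cv2.imwrite(f'pics/{n}9.png',cv2.resize(f[b[0]:b[1],b[2]:b[3]],None,fx=k,fy=k))
    from rig import ctrl
    print(proj(c,ctrl.sense()['eef_pos']))
E
```

```text
t 7.03 box [-171.1   -1.7  338.8] F [-0.8  1.5 -0.6] g -0.0020244785236311386 yaw_x 175.3 z [ 0.012  0.009 -1.   ]
[[254.40074271 215.06806941]]
[[369.6707089   96.64281439]]
```

View pics/wrist9.png

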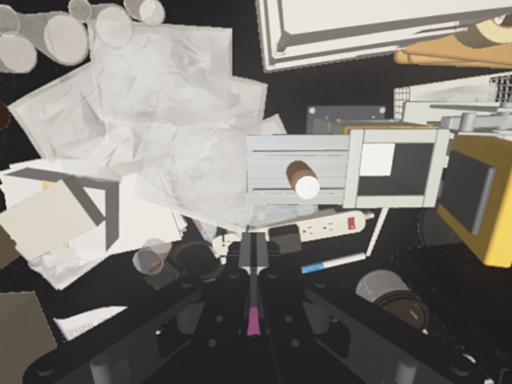

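View pics/scene9.png

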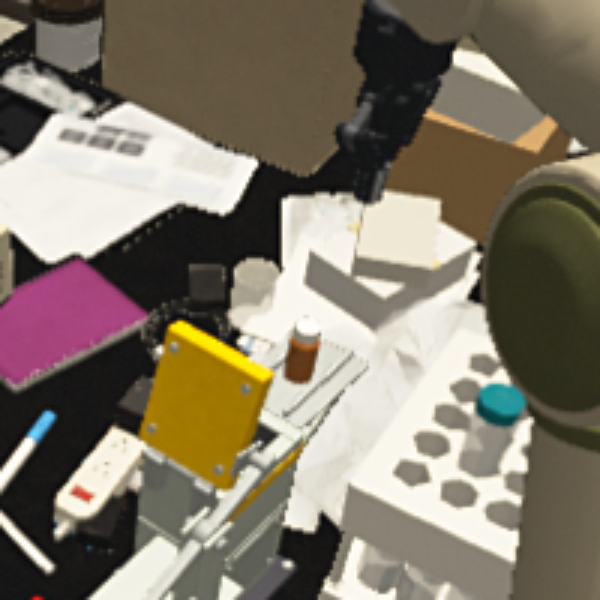

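```bash
python3 - <<'E'
from h import *
from rig import capture,ctrl
w=capture('wrist');s=load('scene0.npz')
p,e=two(w,(253,234),s,(374,86.5));print(p,e,tobox(p))
E0=ctrl.sense()['eef_pos']
for dz in (0,10,20,30,35,40):
  for dx in (0,11): print(dz,dx,proj(w,np.array(E0)+[-dx,0,dz]).round(1),proj(s,np.array(E0)+[-dx,0,dz]).round(1))
# knuckle left edge in scene
for uv in [(365,65),(369,45)]:
  o,d=ray(s,uv);
  # intersect with plane world x = TCP x
  q=o+d*(521-o[0])/d[0];print(uv,tobox(q))
# vial cap in wrist
print('cap',tobox(onz(w,(308,187),263)))
print('deck corners',tobox(onz(w,(248,136),202)),tobox(onz(w,(248,207),202)))
E
```

```text
[ 512.71567094 -204.96161099  371.86777472] 1.1734579958356002 [-170.     6.9  371.9]
0 0 [[252.8 221.7]] [[369.9  95.7]]
0 11 [[251.5 206.9]] [[373.7  97.2]]
10 0 [[253.  228.1]] [[370.7  92.5]]
10 11 [[251.6 212.7]] [[374.5  94. ]]
20 0 [[253.2 235.3]] [[371.4  89.2]]
20 11 [[251.7 219.1]] [[375.3  90.8]]
30 0 [[253.3 243.3]] [[372.2  85.9]]
30 11 [[251.8 226.4]] [[376.1  87.5]]
35 0 [[253.5 247.7]] [[372.6  84.3]]
35 11 [[251.8 230.3]] [[376.5  85.8]]
40 0 [[253.6 252.3]] [[373.   82.6]]
40 11 [[251.9 234.5]] [[376.9  84.1]]
(365, 65) [-101.     4.2  464.4]
(369, 45) [-100.     4.3  514.2]
cap [-116.1    1.1  263. ]
deck corners [-173.8   41.7  202. ] [-174.3  -43.8  202. ]
```

Request:
{"op": "move_arm", "data": {
  "series": [
    [-0.1,0,0,0.1,0.4,2,0],
    [-0.2,0,0,0.1,0.4,4,0],
    [-0.3,0,0,0.1,0.4,6,0],
    [-0.3,0,0,0.1,0.4,8,0],
    [-0.3,0,0,0.1,0.4,9,0]
  ]
}}

```text
time_s: 7.6
eef_pos: [518.0, -201.2, 251.0]
ee_rot: [0.012, 0.04, 0.987, 0.154]
force: [0.4, -0.7, 0.8]
grip_width: -0.0
```

```bash
cat >> h.py <<'E'
def gotip(x,y,z):
    s,M=state(); P=np.r_[O+x*ex+y*ey,z]; tip=s['eef_pos']-33*M[:,2]
    print('tip',tobox(tip),'shift cm',(M.T@(P-tip)/10).round(2))
E
python3 - <<'E'
from h import *
from rig import capture
gotip(-172,0,211);gotip(-160,0,211)
for n,b,k in [('scene',(20,220,250,450),3)]:
    c=capture(n);f=c['frame'][:,:,::-1]
    cv2.imwrite(f'pics/{n}10.png',cv2.resize(f[b[0]:b[1],b[2]:b[3]],None,fx=k,fy=k))
E
```

```text
t 7.6 box [-165.8    1.9  251. ] F [ 0.4 -0.7  0.8] g -0.00015294565515283688 yaw_x 175.27 z [ 0.035  0.303 -0.952]
tip [-175.9    2.2  282.4] shift cm [-0.15 -1.81  6.92]
t 7.6 box [-165.8    1.9  251. ] F [ 0.4 -0.7  0.8] g -0.00015294565515283688 yaw_x 175.27 z [ 0.035  0.303 -0.952]
tip [-175.9    2.2  282.4] shift cm [-0.15 -0.67  7.29]
```

View pics/scene10.png

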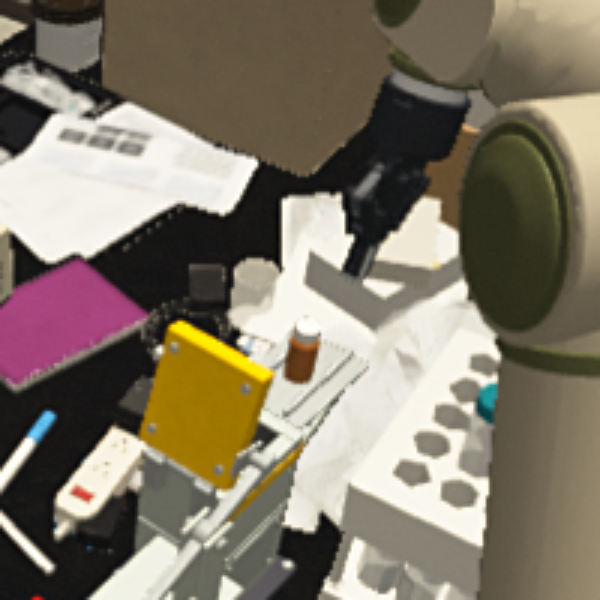

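Request:
{"op": "move_arm", "data": {
  "series": [
    [0,0,0,-0.2,-1.8,0,0],
    [0,0,0,-0.2,-1.8,2.5,0],
    [0,0,0,-0.2,-1.8,5,0],
    [0,0,0,-0.2,-1.8,6.5,0],
    [0,0,0,-0.2,-1.8,6.7,0]
  ]
}}

```text
time_s: 8.07
eef_pos: [520.8, -196.7, 180.6]
ee_rot: [0.01, 0.039, 0.987, 0.154]
force: [-0.7, 0.2, -0.0]
grip_width: 0.002
```

```bash
python3 - <<'E'
from h import *
from rig import capture
gotip(-155,0,212);gotip(-59,0,212)
for n,b,k in [('scene',(60,200,290,430),4),('wrist',(100,300,150,450),2.6)]:
    c=capture(n);f=c['frame'][:,:,::-1]
    cv2.imwrite(f'pics/{n}11.png',cv2.resize(f[b[0]:b[1],b[2]:b[3]],None,fx=k,fy=k))
E
```

```text
t 8.07 box [-161.1   -0.5  180.6] F [-0.7  0.2 -0. ] g 0.0020244283943194963 yaw_x 175.41 z [ 0.033  0.304 -0.952]
tip [-171.2   -0.3  212. ] shift cm [0.02 1.54 0.49]
t 8.07 box [-161.1   -0.5  180.6] F [-0.7  0.2 -0. ] g 0.0020244283943194963 yaw_x 175.41 z [ 0.033  0.304 -0.952]
tip [-171.2   -0.3  212. ] shift cm [ 0.   10.68  3.43]
```

View pics/scene11.png

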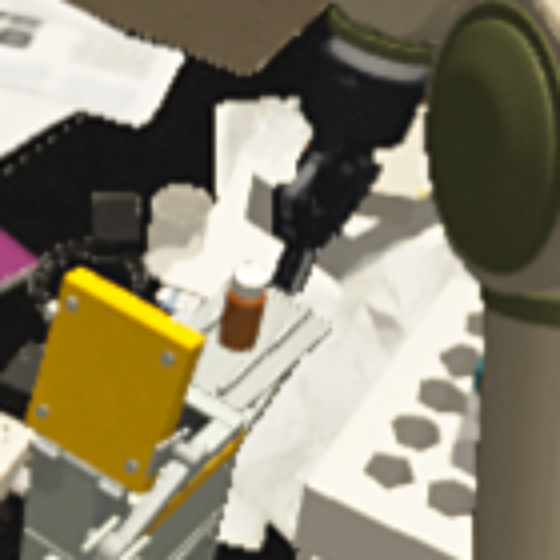

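View pics/wrist11.png

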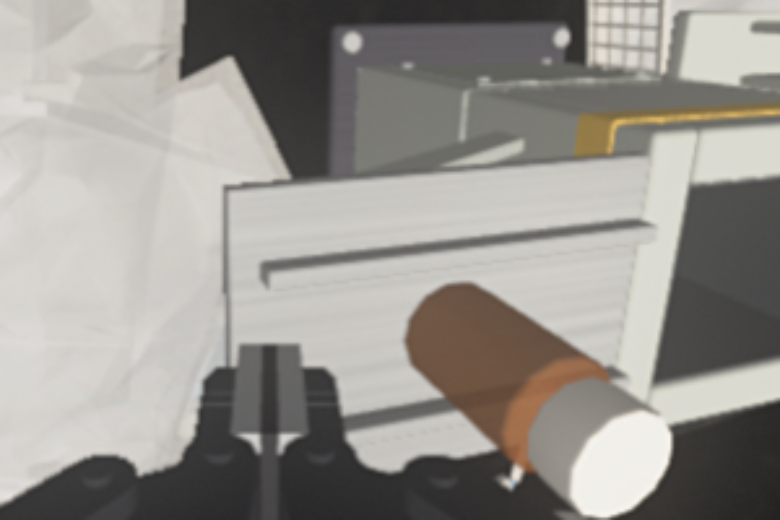

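```bash
python3 - <<'E'
from h import *
s=load('scene0.npz')
P=lambda x,y,z:np.r_[O+x*ex+y*ey,z]
for X in [(-171,0,212),(-171,0,230),(-175,0,206),(-157,0,216)]: print(X,(4*(proj(s,P(*X))-[290,60])).round())
E
```

```text
(-171, 0, 212) [[283. 291.]]
(-171, 0, 230) [[288. 272.]]
(-175, 0, 206) [[285. 295.]]
(-157, 0, 216) [[273. 297.]]
```

Request:
{"op": "move_arm", "data": {
  "series": [
    [0,0,0,0,0.95,0.3,0],
    [0,0,0,0,1.9,0.6,0],
    [0,0,0,0,2.7,0.85,0],
    [0,0,0,0,3.5,1.1,0],
    [0,0,0,0,4.3,1.35,0]
  ]
}}

```text
time_s: 8.58
eef_pos: [525.3, -151.9, 183.4]
ee_rot: [0.012, 0.039, 0.987, 0.153]
force: [1.0, -1.0, -0.7]
grip_width: -0.001
```

```bash
python3 - <<'E'
from h import *
from rig import capture
gotip(-59,0,212)
for n,b,k in [('scene',(60,200,290,430),4),('wrist',(100,300,150,450),2.6)]:
    c=capture(n);f=c['frame'][:,:,::-1]
    cv2.imwrite(f'pics/{n}12.png',cv2.resize(f[b[0]:b[1],b[2]:b[3]],None,fx=k,fy=k))
E
```

```text
t 8.58 box [-116.    -1.3  183.4] F [ 1.  -1.  -0.7] g -0.0005896519068010297 yaw_x 175.41 z [ 0.036  0.301 -0.953]
tip [-126.    -1.   214.9] shift cm [0.09 6.3  2.31]
```

View pics/scene12.png

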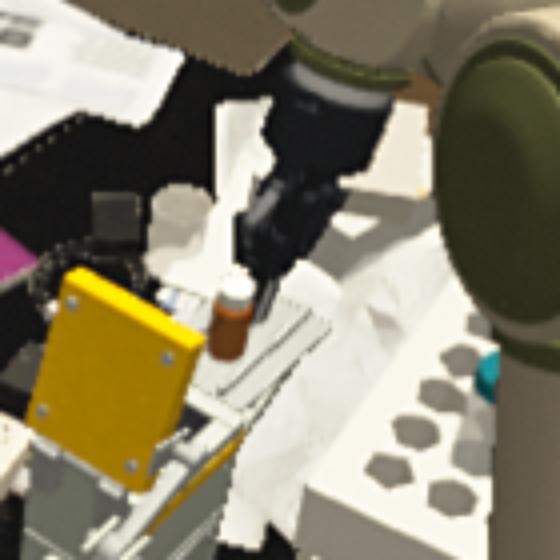

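View pics/wrist12.png

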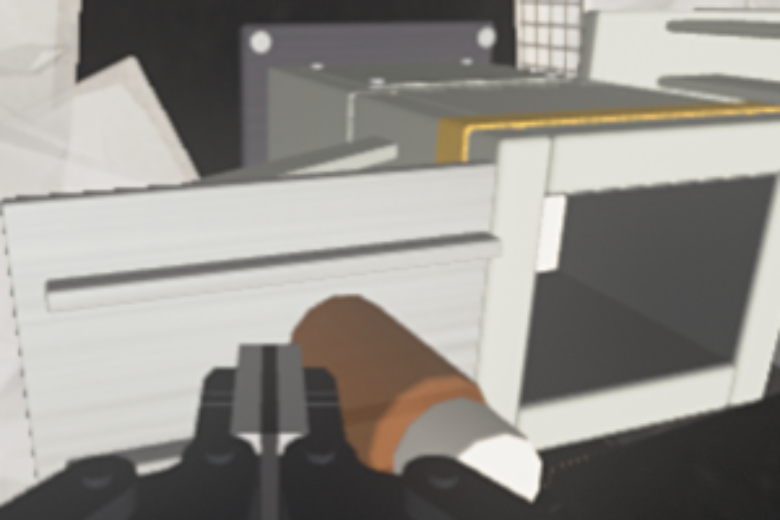

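Request:
{"op": "move_arm", "data": {
  "series": [
    [0,0,0,0,0.8,0.35,0],
    [0,0,0,0.1,1.6,0.65,0],
    [0,0,0,0.1,2.4,0.95,0],
    [0,0,0,0.1,3.2,1.2,0],
    [0,0,0,0.1,4.0,1.5,0]
  ]
}}

```text
time_s: 9.1
eef_pos: [527.7, -107.9, 181.2]
ee_rot: [0.012, 0.038, 0.987, 0.153]
force: [0.6, -0.2, 1.0]
grip_width: 0.002
```

```bash
python3 - <<'E'
from h import *
from rig import capture
gotip(-59,0,212)
for n,b,k in [('wrist',(100,300,150,450),2.6)]:
    c=capture(n);f=c['frame'][:,:,::-1]
    cv2.imwrite(f'pics/{n}13.png',cv2.resize(f[b[0]:b[1],b[2]:b[3]],None,fx=k,fy=k))
E
```

```text
t 9.1 box [-7.200e+01 -1.000e-01  1.812e+02] F [ 0.6 -0.2  1. ] g 0.0015518476331567556 yaw_x 175.47 z [ 0.035  0.302 -0.953]
tip [-8.210e+01  2.000e-01  2.126e+02] shift cm [-0.03  2.18  0.76]
```

View pics/wrist13.png

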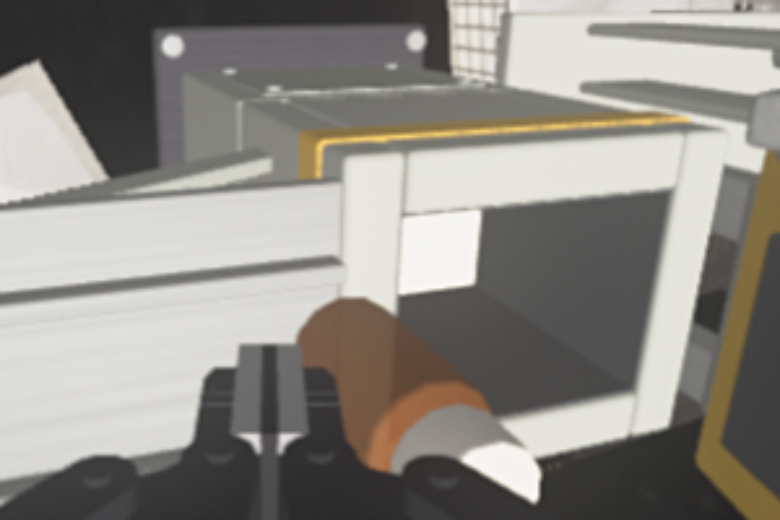

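Request:
{"op": "move_arm", "data": {
  "series": [
    [0,0,0,0,0.8,0.25,0],
    [0,0,0,0,1.6,0.5,0],
    [0,0,0,0,2.3,0.75,0],
    [0,0,0,0,2.8,0.9,0],
    [0,0,0,0,2.8,0.9,0]
  ]
}}

```text
time_s: 9.57
eef_pos: [530.0, -76.1, 181.2]
ee_rot: [0.012, 0.037, 0.987, 0.154]
force: [0.1, -0.5, -0.3]
grip_width: -0.0
```

```bash
python3 - <<'E'
from h import *
from rig import capture
gotip(-59,0,212)
for n,b,k in [('wrist',(100,300,150,450),2.6),('top',(150,310,250,450),3)]:
    c=capture(n);f=c['frame'][:,:,::-1]
    cv2.imwrite(f'pics/{n}14.png',cv2.resize(f[b[0]:b[1],b[2]:b[3]],None,fx=k,fy=k))
E
```

```text
t 9.57 box [-40.2   0.2 181.2] F [ 0.1 -0.5 -0.3] g -7.233164817564198e-05 yaw_x 175.6 z [ 0.034  0.303 -0.952]
tip [-50.2   0.5 212.6] shift cm [-0.05 -0.86 -0.21]
```

View pics/wrist14.png

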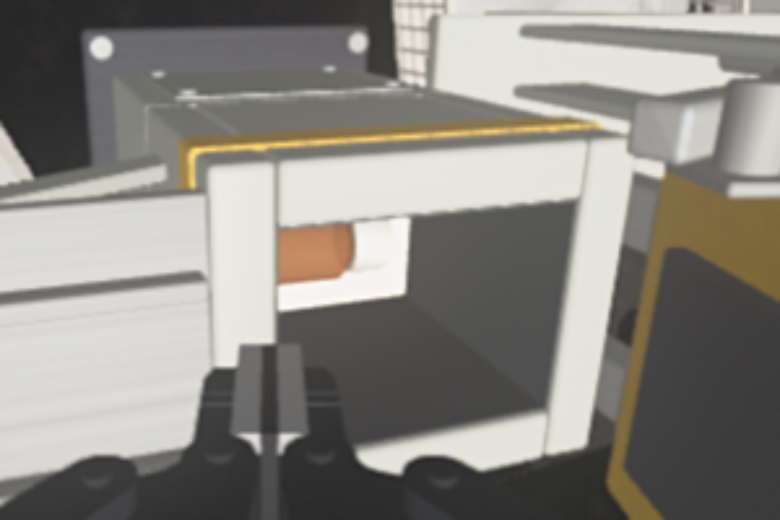

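View pics/top14.png

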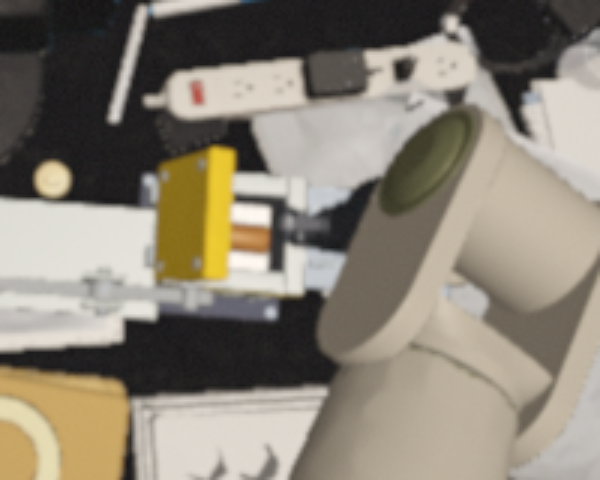

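Request:
{"op": "move_arm", "data": {
  "series": [
    [0,0,0,0,-2,-2,0],
    [0,0,0,0,-4,-5,0],
    [0,0,0,0,-4,-9,0],
    [0,0,0,0,-4,-13,0],
    [0,0,0,0,-4,-17,0]
  ]
}}

```text
time_s: 10.08
eef_pos: [520.7, -167.6, 332.7]
ee_rot: [0.012, 0.038, 0.987, 0.154]
force: [1.2, -0.7, -0.3]
grip_width: 0.001
```

```bash
python3 - <<'E'
from h import *
from rig import ctrl
go(-100,100,400)
print(np.round(ctrl.sense()['joints'],2))
t=load('top0.npz');s=load('scene0.npz')
for uv in [(297,122),(291,142),(139,143),(139,128)]:
    print(uv,[onz(t,uv,z).round().tolist() for z in (100,250,350)])
print(two(t,(297,122),s,(243,120)),two(t,(291,142),s,(246,124)),two(t,(139,143),s,(132,188)))
f=s['frame'][:,:,::-1];cv2.imwrite('pics/mon.png',cv2.resize(f[100:300,110:300],None,fx=3,fy=3))
E
```

```text
t 10.08 box [-132.1    2.   332.7] F [ 1.2 -0.7 -0.3] g 0.0009157167804430018 yaw_x 175.49 z [ 0.035  0.302 -0.953]
shift cm [ 9.72  5.17 -5.53]
[-0.67  0.37  1.11  0.27  1.82 -2.12]
(297, 122) [[841.0, 29.0, 100.0], [789.0, 39.0, 250.0], [754.0, 45.0, 350.0]]
(291, 142) [[782.0, 47.0, 100.0], [737.0, 54.0, 250.0], [708.0, 59.0, 350.0]]
(139, 143) [[783.0, 484.0, 100.0], [738.0, 432.0, 250.0], [708.0, 397.0, 350.0]]
(139, 128) [[828.0, 487.0, 100.0], [777.0, 434.0, 250.0], [743.0, 399.0, 350.0]]
(array([762.64657998,  37.81923277, 300.29801981]), np.float64(17.99553982675862)) (array([719.31552011,  58.65073877, 318.41480762]), np.float64(4.862468155994614)) (array([710.58610323, 396.62535215, 381.7240765 ]), np.float64(28.400910292185774))
```

View pics/mon.png

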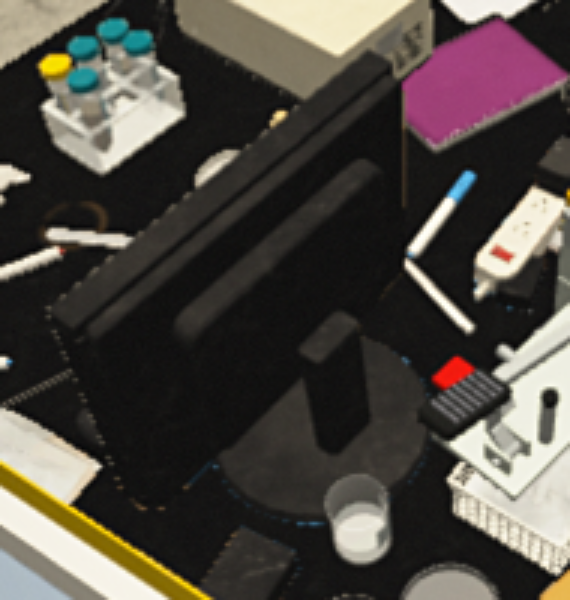

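Request:
{"op": "move_arm", "data": {
  "series": [
    [0.1,0,0,2,0,-2,0],
    [0.2,0,0,4,0,-5,0],
    [0.3,0,0,6.5,0,-8,0],
    [0.3,0,0,8,0,-9,0],
    [0.3,0,0,10,2,-9,0]
  ]
}}

```text
time_s: 10.5
eef_pos: [418.7, -169.6, 424.7]
ee_rot: [0.007, 0.04, 0.999, 0.003]
force: [0.1, 0.5, -0.5]
grip_width: 0.002
```

```bash
python3 - <<'E'
from h import *
go(232,60,400)
E
```

```text
t 10.5 box [-142.5  103.5  424.7] F [ 0.1  0.5 -0.5] g 0.002038298580124367 yaw_x 175.37 z [ 0.014  0.005 -1.   ]
shift cm [-4.36 37.43  2.77]
```

Request:
{"op": "move_arm", "data": {
  "series": [
    [0,0,0,0,4,0,0],
    [0,0,0,0,8,0,0],
    [0,0,0,0,12,0,0],
    [0,0,0,0,16,0,0],
    [0,0,0,0,20,0,0]
  ]
}}

```text
time_s: 10.92
eef_pos: [434.5, 31.2, 426.2]
ee_rot: [0.007, 0.041, 0.999, 0.003]
force: [0.6, -1.8, -0.3]
grip_width: 0.002
```

Request:
{"op": "move_arm", "data": {
  "series": [
    [0,0,0.12,0,4,0,0],
    [0,0,0.24,0,8,0,0],
    [0,0,0.36,-1,12,0,0],
    [0,0,0.48,-2,15,0,0],
    [0,0,0.6,-3,17,0,0]
  ]
}}

```text
time_s: 11.33
eef_pos: [478.1, 200.0, 428.3]
ee_rot: [0.007, 0.311, 0.95, 0.005]
force: [0.2, -1.4, 0.2]
grip_width: -0.0
```

Request:
{"op": "move_arm", "data": {
  "series": [
    [0,0,0.12,0,0,0,0],
    [0,0,0.24,0,0,0,0],
    [0,0,0.36,0,0,0,0],
    [0,0,0.48,0,0,0,0],
    [0,0,0.6,0,0,0,0]
  ]
}}

```text
time_s: 11.75
eef_pos: [478.3, 199.8, 428.2]
ee_rot: [0.005, 0.58, 0.814, 0.007]
force: [-0.6, -0.7, -0.0]
grip_width: -0.003
```

Request:
{"op": "move_arm", "data": {
  "series": [
    [0,0,0.12,0,0,0,0],
    [0,0,0.24,0,0,0,0],
    [0,0,0.36,0,0,0,0],
    [0,0,0.48,0,0,0,0],
    [0,0,0.6,0,0,0,0]
  ]
}}

```text
time_s: 12.17
eef_pos: [478.6, 199.4, 428.2]
ee_rot: [0.003, 0.797, 0.604, 0.008]
force: [0.8, -0.4, 0.4]
grip_width: 0.004
```

Request:
{"op": "move_arm", "data": {
  "series": [
    [0,0,0.12,0,0,0,0],
    [0,0,0.24,0,0,0,0],
    [0,0,0.36,0,0,0,0],
    [0,0,0.48,0,0,0,0],
    [0,0,0.6,0,0,0,0]
  ]
}}

```text
time_s: 12.58
eef_pos: [478.8, 199.0, 428.1]
ee_rot: [0.0, 0.941, 0.338, 0.008]
force: [-0.3, 0.5, 0.3]
grip_width: 0.0
```

```bash
python3 - <<'E'
from h import *
go(232,-17,250)
from rig import ctrl
print(np.round(ctrl.sense()['joints'],2))
E
```

```text
t 12.58 box [229.9  73.8 428.1] F [-0.3  0.5  0.3] g 0.00016153083459949518 yaw_x 39.56 z [ 0.015  0.005 -1.   ]
shift cm [ 6.38  6.08 17.95]
[0.17 0.26 0.98 0.   1.88 1.05]
```

Request:
{"op": "move_arm", "data": {
  "series": [
    [0,0,0.12,1.3,1.2,0,0],
    [0,0,0.24,2.6,2.4,0,0],
    [0,0,0.36,3.9,3.6,0,0],
    [0,0,0.48,5,5,0,0],
    [0,0,0.6,6.4,6.1,0,0]
  ]
}}

```text
time_s: 13.0
eef_pos: [568.0, 191.8, 429.4]
ee_rot: [-0.002, 0.999, 0.042, 0.008]
force: [1.1, -0.5, -0.3]
grip_width: -0.004
```

Request:
{"op": "move_arm", "data": {
  "series": [
    [0,0,0.12,0,0,3,0],
    [0,0,0.17,0,0,6,0],
    [0,0,0.17,0,0,9,0],
    [0,0,0.17,0,0,12,0],
    [0,0,0.17,0,0,15,0]
  ]
}}

```text
time_s: 13.42
eef_pos: [570.2, 192.1, 277.9]
ee_rot: [-0.003, 0.999, -0.044, 0.007]
force: [0.9, -0.1, -0.8]
grip_width: -0.001
```

```bash
python3 - <<'E'
from h import *
from rig import capture
gotip(232,-16,180)
for n,b,k in [('wrist',(0,384,0,512),1),('scene',(130,310,200,400),3)]:
    f=capture(n)['frame'][:,:,::-1]
    cv2.imwrite(f'pics/{n}20.png',cv2.resize(f[b[0]:b[1],b[2]:b[3]],None,fx=k,fy=k))
E
```

```text
t 13.42 box [230.5 -17.9 277.9] F [ 0.9 -0.1 -0.8] g -0.0011902314632318764 yaw_x -5.01 z [ 0.015  0.005 -1.   ]
tip [230.3 -17.4 310.9] shift cm [-0.34 -0.09 13.09]
```

View pics/wrist20.png

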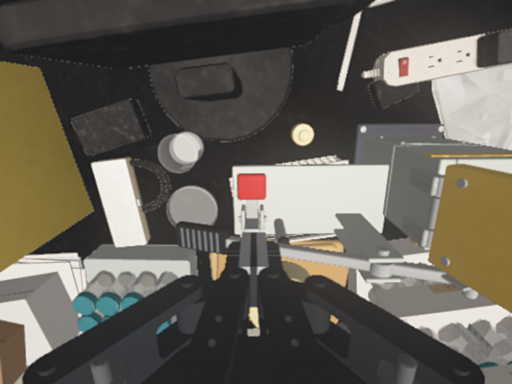

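View pics/scene20.png

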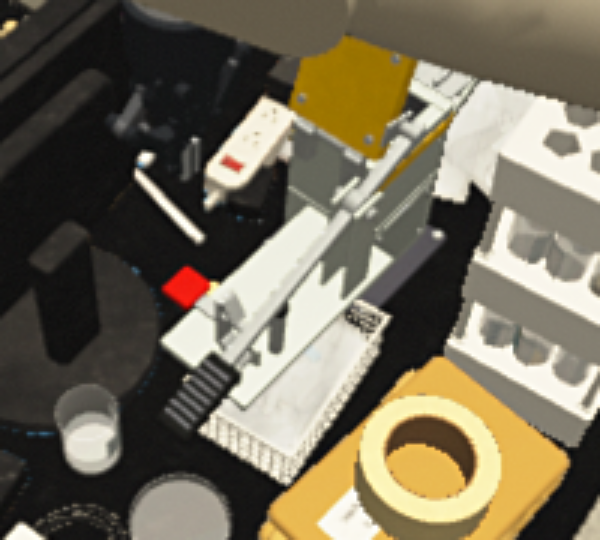

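```bash
python3 - <<'E'
from h import *
from rig import capture
w=capture('wrist');print(tobox(onz(w,(251.5,186.5),167)))
E
```

```text
[232.7 -10.5 167. ]
```

Request:
{"op": "move_arm", "data": {
  "series": [
    [0,0,0,-0.3,-0.1,3,0],
    [0,0,0,-0.3,-0.1,6,0],
    [0,0,0,-0.3,-0.1,9,0],
    [0,0,0,-0.3,-0.1,11,0],
    [0,0,0,-0.3,-0.1,12,0]
  ]
}}

```text
time_s: 13.98
eef_pos: [568.8, 193.8, 158.1]
ee_rot: [-0.002, 0.999, -0.044, 0.006]
force: [0.8, -0.8, 0.1]
grip_width: 0.001
```

```bash
python3 - <<'E'
from h import *
from rig import capture
gotip(233,-16,152)
for n,b,k in [('wrist',(100,300,150,350),3),('scene',(130,310,200,400),3)]:
    f=capture(n)['frame'][:,:,::-1]
    cv2.imwrite(f'pics/{n}21.png',cv2.resize(f[b[0]:b[1],b[2]:b[3]],None,fx=k,fy=k))
E
```

```text
t 13.98 box [232.  -16.3 158.1] F [ 0.8 -0.8  0.1] g 0.0005304252573397937 yaw_x -5.02 z [ 0.011  0.004 -1.   ]
tip [231.8 -16.  191.1] shift cm [-0.04 -0.1   3.91]
```

View pics/wrist21.png

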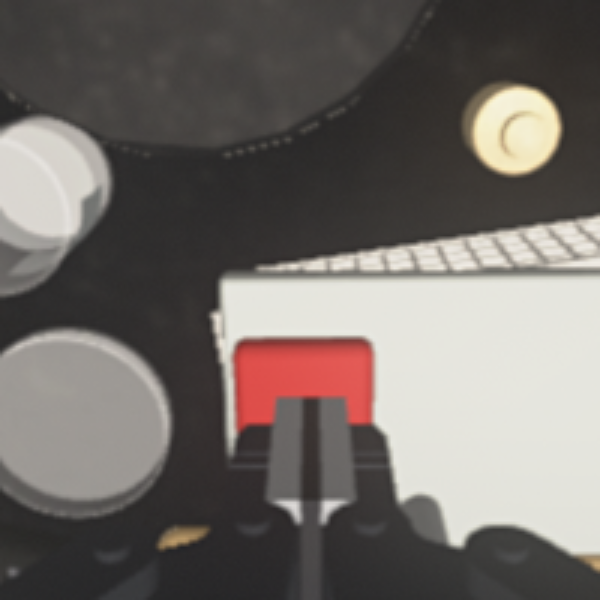

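View pics/scene21.png

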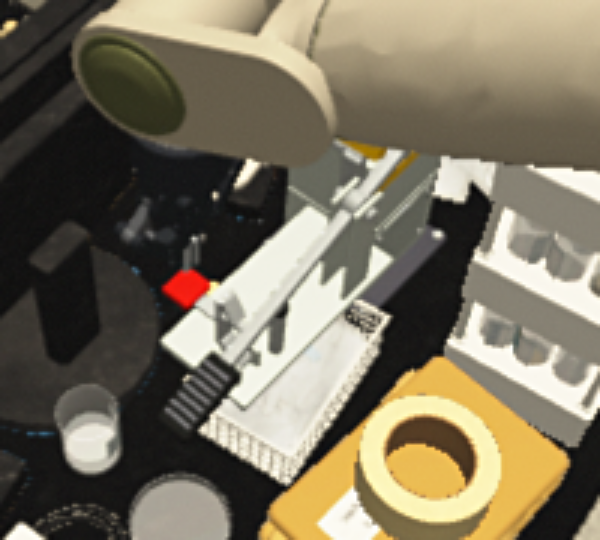

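Request:
{"op": "move_arm", "data": {
  "series": [
    [0,0,0,0,0,1.5,0],
    [0,0,0,0,0,2.4,0],
    [0,0,0,0,0,3.2,0],
    [0,0,0,0,0,4,0],
    [0,0,0,0,0,4,0]
  ]
}}

```text
time_s: 14.5
eef_pos: [572.8, 193.9, 121.3]
ee_rot: [-0.003, 0.999, -0.044, 0.01]
force: [6.2, -0.7, 6.8]
grip_width: 0.003
```

```bash
python3 - <<'E'
from h import *
from rig import capture
gotip(233,-16,148)
for n,b,k in [('wrist',(0,384,0,512),1)]:
    f=capture(n)['frame'][:,:,::-1]
    cv2.imwrite(f'pics/{n}22.png',cv2.resize(f[b[0]:b[1],b[2]:b[3]],None,fx=k,fy=k))
E
```

```text
t 14.5 box [232.5 -20.3 121.3] F [ 6.2 -0.7  6.8] g 0.002944688842988037 yaw_x -5.05 z [ 0.021  0.005 -1.   ]
tip [232.3 -19.6 154.3] shift cm [-0.37 -0.07  0.62]
```

View pics/wrist22.png

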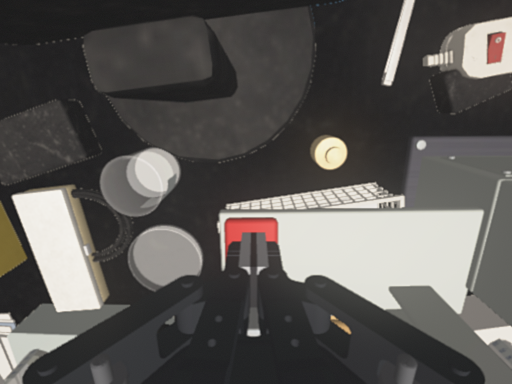

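```bash
python3 - <<'E'
from h import *
from rig import capture
gotip(233,-16,148)
for n,b,k in [('scene',(80,310,180,400),2.6),('top',(150,310,180,420),3)]:
    f=capture(n)['frame'][:,:,::-1]
    cv2.imwrite(f'pics/{n}23.png',cv2.resize(f[b[0]:b[1],b[2]:b[3]],None,fx=k,fy=k))
E
```

```text
t 14.55 box [232.5 -20.  121.7] F [ 6.2 -0.7  6.6] g 0.003818955146062262 yaw_x -5.04 z [ 0.02   0.005 -1.   ]
tip [232.3 -19.3 154.7] shift cm [-0.35 -0.06  0.67]
```

View pics/scene23.png

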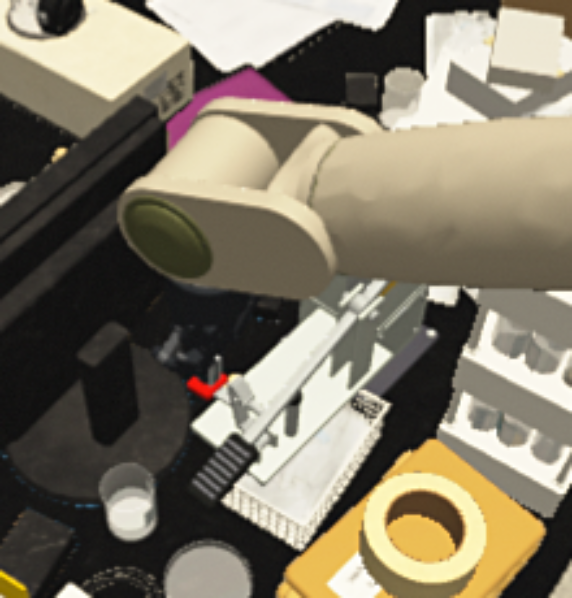

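View pics/top23.png

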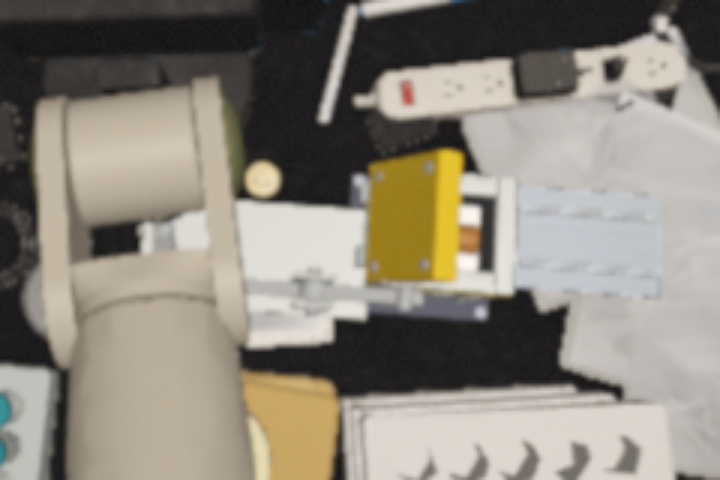

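Request:
{"op": "move_arm", "data": {
  "series": [
    [0,0,0,-0.3,0,0.5,0],
    [0,0,0,-0.3,0,1.0,0],
    [0,0,0,-0.3,0,1.2,0]
  ]
}}

```text
time_s: 14.9
eef_pos: [575.6, 194.0, 114.7]
ee_rot: [-0.004, 0.999, -0.044, 0.018]
force: [17.5, -2.6, 15.9]
grip_width: 0.003
```

```bash
python3 - <<'E'
from h import *
from rig import capture
gotip(233,-16,148)
for n,b,k in [('scene',(80,310,180,400),2.6),('top',(150,310,180,420),3)]:
    f=capture(n)['frame'][:,:,::-1]
    cv2.imwrite(f'pics/{n}24.png',cv2.resize(f[b[0]:b[1],b[2]:b[3]],None,fx=k,fy=k))
E
```

```text
t 14.9 box [232.8 -23.1 114.7] F [17.5 -2.6 15.9] g 0.0028800311958986826 yaw_x -5.08 z [ 0.037  0.006 -0.999]
tip [232.5 -21.9 147.7] shift cm [-0.59 -0.05 -0.05]
```

View pics/scene24.png

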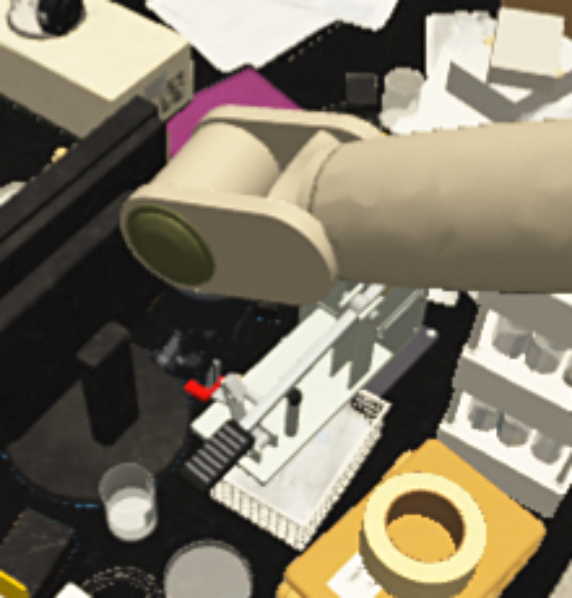

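View pics/top24.png

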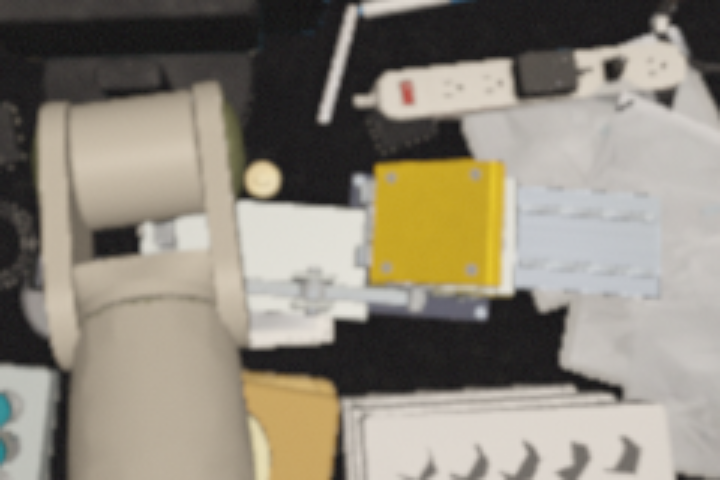

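Request:
{"op": "move_arm", "data": {
  "series": [
    [0,0,0,0,0,-1,0],
    [0,0,0,0,0,-2.5,0],
    [0,0,0,0.2,0,-5,0],
    [0,0,0,0.2,0,-8,0],
    [0,0,0,0.2,0,-12,0]
  ]
}}

```text
time_s: 15.42
eef_pos: [572.3, 193.0, 235.7]
ee_rot: [-0.004, 0.999, -0.044, 0.017]
force: [0.9, 0.1, -0.4]
grip_width: 0.001
```

Request:
{"op": "move_arm", "data": {
  "series": [
    [0,0,0,0,0,-4,0],
    [0,0,0,0,0,-8,0],
    [0,0,0,0,0,-12,0],
    [0,0,0,0,0,-16,0],
    [0,0,0,0,0,-18,0]
  ]
}}

```text
time_s: 15.83
eef_pos: [565.5, 191.9, 422.2]
ee_rot: [-0.004, 0.999, -0.044, 0.021]
force: [-0.5, -0.4, 0.6]
grip_width: 0.003
```

Request:
{"op": "move_arm", "data": {
  "series": [
    [0,0,0,-3,0,0,0],
    [0,0,0,-7,-2,0,0],
    [0,0,0,-10,-4,0,0],
    [0,0,0,-13,-6,0,0],
    [0,0,0,-16,-8,0,0]
  ]
}}

```text
time_s: 16.25
eef_pos: [411.3, 286.4, 417.8]
ee_rot: [-0.005, 0.999, -0.044, 0.022]
force: [0.4, 1.4, -0.1]
grip_width: 0.003
```

```bash
python3 - <<'E'
from h import *
from rig import capture
state()
for n,b,k in [('scene',(80,310,180,400),2.6),('top',(150,310,130,430),2.6)]:
    f=capture(n)['frame'][:,:,::-1]
    cv2.imwrite(f'pics/{n}25.png',cv2.resize(f[b[0]:b[1],b[2]:b[3]],None,fx=k,fy=k))
E
```

```text
t 16.25 box [311.4 148.2 417.8] F [ 0.4  1.4 -0.1] g 0.0027502378932337443 yaw_x -5.1 z [ 0.044  0.008 -0.999]
```

View pics/scene25.png

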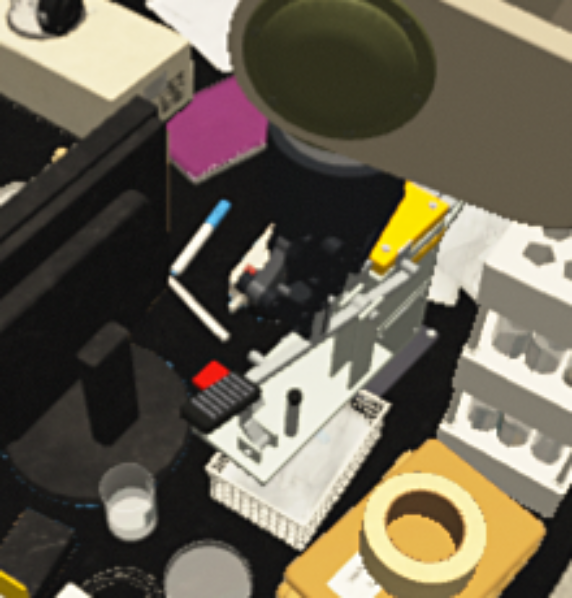

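View pics/top25.png

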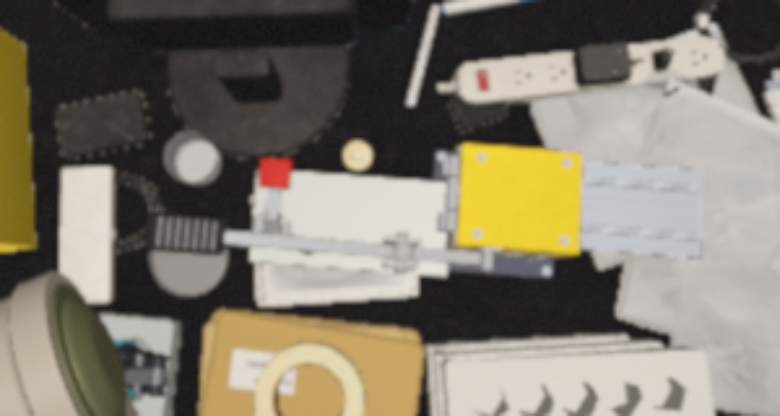

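```bash
python3 - <<'E'
from h import *
from rig import capture
a=load('top0.npz')['frame'];b=capture('top')['frame']
d=cv2.absdiff(a,b).max(2);m=(d>45).astype(np.uint8);m[:, :150]=0
k,l,st,ce=cv2.connectedComponentsWithStats(m)
print([(st[i].tolist()) for i in range(1,k) if st[i,4]>8])
hsv=cv2.cvtColor(b,cv2.COLOR_RGB2HSV);y=cv2.inRange(hsv,(22,150,150),(32,255,255));y[:170]=0;y[290:]=0;y[:,:290]=0;y[:,400:]=0
M=cv2.moments(y,True);print('lid',M['m10']/M['m00'],M['m01']/M['m00'],M['m00'])
E
```

```text
[[370, 223, 12, 13, 77], [378, 224, 9, 8, 56], [150, 253, 15, 15, 154], [150, 269, 49, 77, 2586], [179, 346, 29, 38, 633], [150, 352, 24, 32, 538]]
lid 329.2485481997677 226.1225319396051 1722.0
```

Only the vial's old spot and the arm itself differ from the first picture, and the lid's centroid is back where it started. I'm handing the job in.

```bash
python3 -c "
from rig import job
print(job.finish_job())"
```

```text
the job is handed in; nothing more can be done
None
```

The vial is in the well with the lid shut over it, and I handed the job in at about 16 s of the 70 s allowed. I pressed the lever until the catch held the lid by itself. Then I pushed the vial upright along the deck until it fell in, and pressed the red pad to release the lid.

**Last checks:**
- **Vial:** pictures taken before the release showed it lying on the well floor, and it is gone from the deck.
- **Lid:** its centroid and area in the top view match the first picture (329.2, 226.1 px; 1722 against 1727 px).
- **Lever:** back at its rest slope.
- **Bystanders:** the top view differs from the first picture only at the vial's old spot and where the arm now stands. I did not compare the far left strip of the picture (columns 0–149).

**What disagreed:**
- **Fingertips:** with the gripper shut, they sat about 33 mm short of the reported TCP, by contact and in two camera views. I allowed for that in every later move.
- **Release pad:** about 12 mm of travel did not free the lever. It let go nearer 20 mm, with about 16 N down and 17 N sideways on the finger, more than the 2 to 6 N stated but well under the limits.

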